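# Refit a T-handle on a recessed valve spindle and shut the valve

## Task

The T-handle has come off the shut-off valve. Set it back on the valve, feel for the spindle inside the well by turning the handle under light pressure until its socket drops fully home over the spindle's flats, then turn it gently clockwise (seen from above) until the crossbar stands square across the pipe, and leave it there. Do not force anything, and leave the other things where they stand.

Things in the scene. Friction and masses are not known exactly. Their poses are not given: they have to be found in the camera images.
- valve: Brass shut-off valve on a dark steel plate 85 x 130 x 8 mm. Origin: centre of the plate's underside, on the spindle axis; z up. The pipe with two hose barbs lies along its y axis, 162 mm end to end, axis 26 mm up. On top is a round well, outside 49 mm across. Crossbar along the valve's x (square to the pipe) = shut. It shuts clockwise, seen from above; the other way it stops 137 degrees off.
- well_rim (a point): Centre of the well's mouth, on the axis, 67 mm above the worktop. The bore is 36 mm across and 22 mm deep; a 45 degree chamfer widens it to 43 mm at the mouth. Axes as the valve's.
- well (a point): Centre of the well's flat floor, 45 mm above the worktop, on the axis; the centre of the handle's underside lies here when fully home. Axes as the valve's.
- tang_top (a point): Point on the axis at the top of the spindle's flat steel tang in the well (20 x 8 mm, 12 mm tall, long sides tapering to 4.4 mm over the top 3 mm). Axes are the valve's, NOT the tang's: its long side starts 23 to 80 degrees counter-clockwise (from above) from the valve's x, unmeasured. Turns stiffly, 0.09 N m, stays where left; no stop until 17 degrees past shut, so stop by position.
- valve_handle: Loose T-handle, 0.11 to 0.21 kg, standing on its hub. Origin: centre of the hub's underside; z up, x along the crossbar. Steel hub 34 mm across (1 mm clearance all round in the well), 28 mm tall; above it a 13.6 mm neck, then the bright aluminium crossbar, top 58 mm above the underside.
- socket (a point): Centre of the socket's mouth in the hub's underside, same point and axes as the handle. Double-D socket 14 mm deep: 28 mm bore with two flats 9.8 mm apart, parallel to the crossbar; it fits the tang with the crossbar along the tang, either way round, with about 5 degrees of play each way. Not lined up, it rests on the tang's top, 12 mm above home.
- crossbar (a point): Centre of the crossbar, 84 mm long (x), 14 mm wide (y), 16 mm tall, 50 mm above the handle's underside; the place to grip, across the 14 mm width. Axes as the handle's.
- petri_dish: bystander: glass dish 58 mm across, 14 mm tall, origin under its centre
- beaker_50: bystander: small glass beaker 47 mm across, 56 mm tall, origin under its centre
- vial: bystander: capped vial 25 mm across, 58 mm tall, origin under its centre
- stopper: bystander: dark rubber stopper 32 mm across, 30 mm tall, origin under its centre
- weighing_bottle: bystander: glass weighing bottle 32 mm across, 56 mm tall, origin under its centre
- flask: bystander: conical flask 78 mm across, 150 mm tall, origin under its centre
- amber_jar: bystander: amber jar 43 mm across, 111 mm tall, origin under its centre

How it is judged:
On the way, in this order (a step that is already met when the one before it is completed fails the run):
1. the handle is fully home on the spindle, before it is turned shut (z of valve_handle in the frame of well below 0.003 m and horizontal distance between valve_handle and well below 0.004 m and angle between valve_handle's own z axis and vertical below 0.1 rad), for 0.2 s.
2. the handle, still home, has been turned square across the pipe (z of valve_handle in the frame of well below 0.003 m and horizontal distance between valve_handle and well below 0.004 m and angle between the x axis of valve_handle and the x axis of valve, either way round below 0.14 rad), for 0.2 s.
At the end, for the whole second after the job is handed in: The handle is fully home on the spindle (underside within 3 mm of the well's floor, within 4 mm of its axis, upright within 6 degrees), its crossbar square across the pipe within 8 degrees, released and at rest (all of step 2 and angle between valve_handle's own z axis and vertical below 0.1 rad and linear speed of valve_handle below 0.01 m/s); the robot touches nothing.
It fails at once if the handle is forced against the valve (more than 45 N) (contact force between valve_handle and valve above 45 N).
It fails at once if a bystander is pushed more than 25 mm from its place or tipped over (distance of any of petri_dish, beaker_50, vial, stopper, weighing_bottle, flask, amber_jar from where it was at the start of the episode above 0.025 m or angle between any of beaker_50, vial, stopper, weighing_bottle, flask, amber_jar's own z axis and vertical above 0.5 rad).
It also fails if it takes over 72 s, if anything falls off the work surface, if the arm or the gripper's body presses on something with over 40 N, if the wrist force passes 120 N, or if a joint passes its speed limit or range.

## Robot

A 6-joint arm with a two-finger parallel gripper is mounted at the origin on a cart in front of the work surface, level with it; the furniture and walls round the work are solid. World frame = base frame: x ahead of the robot, y to its left, z up, the work surface at z = 0. Lengths are in m, angles in rad, forces in N, time in s.
With the tool pointing down it reaches from about 0.375 to 0.825 m from the base axis. Payload 5.5 kg.
Tool frame: the origin (TCP) lies midway between the tips of the shut fingers; the grasp point (between the pads) lies 19 mm behind it; x points along the fingers, z is the direction in which the jaws open and shut, and the axes are right-handed (so a half turn about x gives the same grasp; the last joint's range is limited). The gripper opens to 85 mm and grips with 20 to 120 N. Pads are 22 mm wide; open, the fingers measure 114 mm over their backs; the gripper's body (76 mm by 85 mm) begins 54 mm behind the grasp point. The pads swing forward as they close: fully open they stand 13 mm farther back than shut.
Start: joints at [0, 0.314, -0.047, 1.21, 0, 1.571], TCP at [0.6, -0, 0.231] pointing down, gripper open.
Joint ranges: [-2.67, 2.67], [-0.69, 1.73], [-1.03, 1.25], [-2.08, 2.16], [-1.42, 1.45], [-3.14, 3.14]. Speed limits (rad/s): [2.39, 2.39, 3.01, 3.14, 3.14, 3.14].

## Interface

Orientations are given as a unit quaternion [w, x, y, z].
In Python, from bench import read_state, get_image, close_job gives the robot as it stands. The module is installed in compiled form; this text tells all that it offers.
- The arm moves only by the tool send_rows, never from a script. Its argument "steps" is a list of rows, each an object with "slide": the shift along the tool's x, y, z in m, a list of three; "twist": the turn about the tool's x in degrees. A call has 1 to 8 rows; each row is the pose to reach, as a shift and turn from the pose measured when the call began, along the tool's axes at that moment; what a row does not reach only later rows make up. A row lasts 1/10 s, in which the tool goes at most 50 mm and 8.59 degrees, less where a joint would pass 70% of its speed; a pose out of reach is approached as far as the arm can. A call with a gripper value outside its range is refused whole. "jaw" is the opening, from -1 (shut) to 1 (fully open), set as the call begins (left out, the last holds). The fingers move at their own pace and stop on an object; the grip force is fixed at half the most. Time passes only in rows, so rows that repeat a pose let the fingers close. It gives the time, the measured TCP pose, the force and the opening at its end, in the units of the state.
- read_state(): the state, without advancing time (a new reading comes with each control period).
- get_image(name): name is "scene" or "side" or "wrist"; returns a dict with "frame" (400x640x3 uint8, blue, green, red), "vertical_fov" (degrees; the focal length in pixels is half the picture's height over the tangent of half this angle, whatever the lens; pixels are square), "cx", "cy" (the principal point, pixels), "R" (3x3) and "t" (3): a world point X has camera coordinates R X + t. Camera axes: x right, y down, z forward; pixel columns grow to the right and rows downward; lengths in m; the calibration is good to about 2 mm. A picture is of the moment at which its call begins. There is no depth.
- close_job(): hands the job in, once; it reports no verdict.
The state is a dict: "time_s": time; "joint_positions": joint angles; "qd": joint speeds; "joint_torque": joint torques, N m; "position": TCP position; "orientation": TCP orientation; "force": force on the tool from outside, world axes, zero at the start; "torque": the same for the moment, N m; "finger_gap": finger opening in m.
Only numpy, scipy, OpenCV 4.12 (cv2) and the standard library are available. Lean on these libraries where they do the work, as an engineer would, in place of code of your own. Each camera call takes 0.05 s, during which the arm holds its last target.

## Working session

There is one attempt and no reset: what is moved stays moved. The work goes in short steps, Python scripts to look and compute and a tool call to move; the robot and the scene stay as the last step left them, time stands still between calls to the robot, and variables do not carry over. Pictures are saved under pics/ and viewed, and the job is handed in when it is done.

Besides the shell and the picture viewer there is one more tool, called after ">>>" by a JSON object that holds its "name" and its "arguments". send_rows: Moves the arm, as the interface text tells. Its arguments: {"type":"object","properties":{"steps":{"type":"array"},"jaw":{"type":"number"}},"required":["steps"]}

```bash
mkdir -p pics
cat > h.py <<'E'
import numpy as np, cv2
from bench import read_state, get_image
def cam(n):
    d=get_image(n); d['f']=200/np.tan(np.radians(d['vertical_fov'])/2); d['R']=np.array(d['R']);d['t']=np.array(d['t']);return d
def ray(d,u,v):
    c=-d['R'].T@d['t']; r=d['R'].T@np.array([(u-d['cx'])/d['f'],(v-d['cy'])/d['f'],1]); return c,r
def onz(d,u,v,z):
    c,r=ray(d,u,v); return c+r*(z-c[2])/r[2]
def proj(d,X):
    p=d['R']@np.array(X)+d['t']; return p[0]/p[2]*d['f']+d['cx'],p[1]/p[2]*d['f']+d['cy']
E
python3 - <<'E'
from h import *
import pickle
for n in ['scene','side','wrist']:
    d=cam(n); cv2.imwrite(f'pics/{n}0.png',d['frame']); pickle.dump(d,open(f'{n}0.pkl','wb'))
    print(n,d['vertical_fov'],-d['R'].T@d['t'],d['R'][2])
print(read_state())
E
```

```text
scene 46.43399798134998 [-0.06273357  1.00601139  0.57156349] [ 0.47838302 -0.78227242 -0.39899818]
side 51.73982657903668 [0.36216705 0.9445485  0.89399379] [ 0.16134358 -0.73147823 -0.66250121]
wrist 61.3619819254362 [0.60076031 0.07718876 0.3736094 ] [-0.00180112 -0.3028071  -0.95305016]
{'time_s': 0.15, 'joint_positions': array([ 1.74369520e-05,  3.14038438e-01, -4.78282279e-02,  1.21020479e+00,
        1.61362571e-05,  1.57075899e+00]), 'qd': array([ 0.00077215, -0.00159406,  0.0030078 , -0.00115444,  0.00211911,
       -0.00160676]), 'joint_torque': array([-1.47968080e-04, -5.40045226e+01,  3.40059292e+01,  1.33731824e-02,
        2.28346818e-05,  3.50972789e-05]), 'position': array([5.99565812e-01, 1.57940877e-05, 2.30656988e-01]), 'orientation': array([ 7.06655810e-01, -1.36531383e-05,  7.07557464e-01,  2.50721653e-05]), 'force': array([-0.55335137, -1.10162678,  0.28632578]), 'torque': array([-0.00969817,  0.00877529, -0.04020392]), 'finger_gap': 0.08536147612690495}
```

View pics/scene0.png

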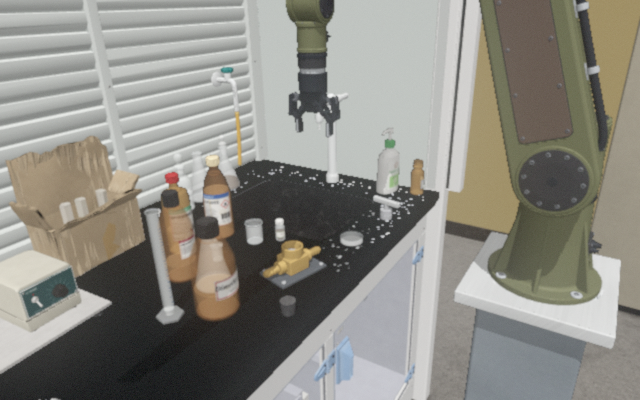

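View pics/side0.png

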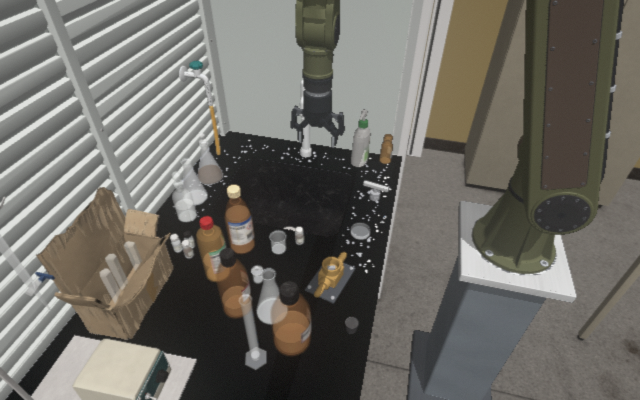

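View pics/wrist0.png

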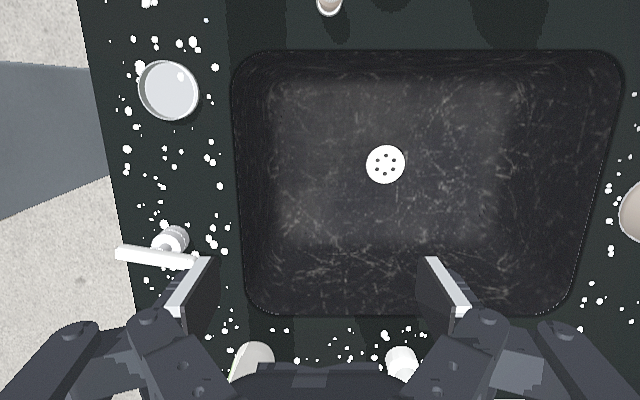

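Run:
```python
from h import *
import pickle
D={n:pickle.load(open(f'{n}0.pkl','rb')) for n in ['scene','side','wrist']}
def crop(n,u0,v0,u1,v1,k):
    im=D[n]['frame'][v0:v1,u0:u1]; return cv2.resize(im,None,fx=k,fy=k,interpolation=cv2.INTER_CUBIC)
cv2.imwrite('pics/c_w.png',crop('wrist',90,200,250,320,5))
cv2.imwrite('pics/c_sv.png',crop('side',290,230,390,350,5))
cv2.imwrite('pics/c_sc.png',crop('scene',250,220,410,330,5))
a=crop('side',350,160,410,210,8);cv2.imwrite('pics/c_sh.png',a)
```

```text
(no output)
```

View pics/c_w.png

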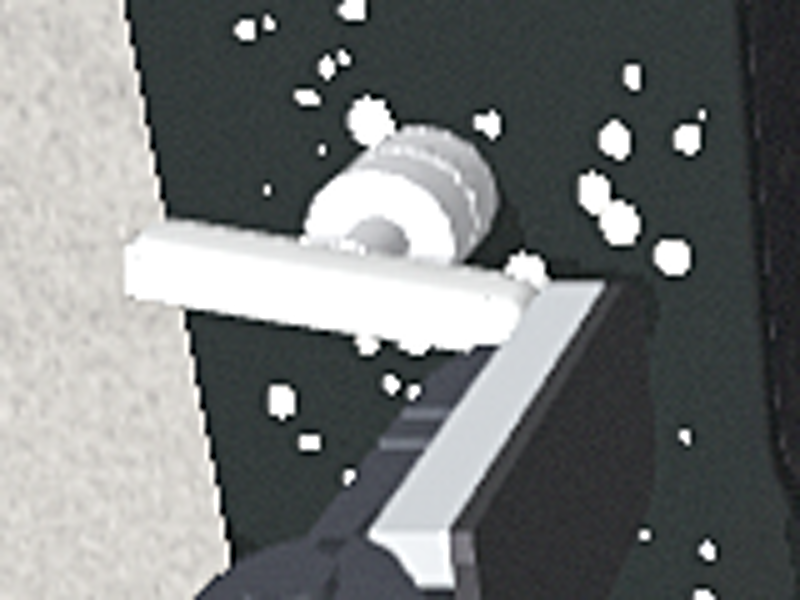

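View pics/c_sv.png

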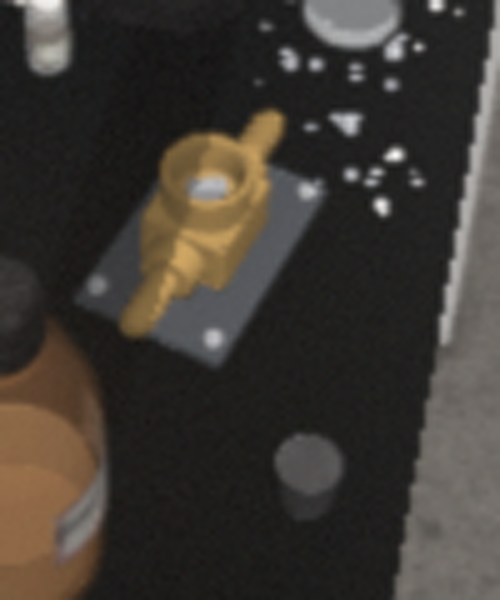

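View pics/c_sc.png

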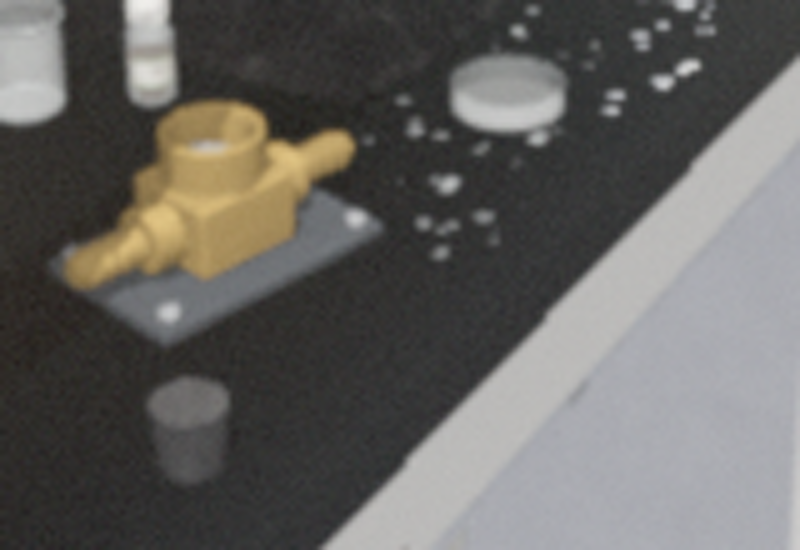

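View pics/c_sh.png

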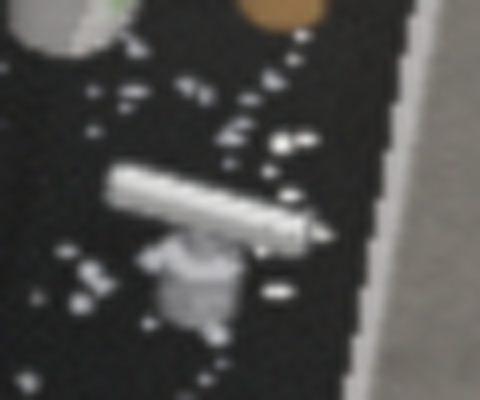

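Run:
```python
from h import *
import pickle
D={n:pickle.load(open(f'{n}0.pkl','rb')) for n in ['scene','side','wrist']}
w=D['wrist'];s=D['side'];c=D['scene']
P=lambda d,u,v,z,o,k: onz(d,o[0]+u/k,o[1]+v/k,z).round(4)
print('bar top bottom edge',P(w,125,297,.058,(90,200),5),P(w,470,350,.058,(90,200),5),'left top',P(w,132,238,.058,(90,200),5))
print('side bar ends',P(s,110,180,.055,(350,160),8),P(s,305,235,.055,(350,160),8))
print('rim side', P(s,208,167,.067,(290,230),5),'scene',P(c,212,128,.067,(250,220),5))
print('rim extents side',P(s,160,167,.067,(290,230),5),P(s,258,172,.067,(290,230),5),P(s,208,132,.067,(290,230),5),P(s,205,200,.067,(290,230),5))
print('plate side: bottom', P(s,220,365,.008,(290,230),5),'left',P(s,75,298,.008,(290,230),5),'right',P(s,325,195,.008,(290,230),5))
print('plate scene: bottom', P(c,165,343,.008,(250,220),5),'left',P(c,50,266,.008,(250,220),5),'right',P(c,383,230,.008,(250,220),5))
for n,u,v in [('dish',350,239),('stopper',288,305),('beaker',254,240),('vial',280,238)]: print(n,onz(c,u,v,0).round(3))
print('flask',onz(s,272,305,.03).round(3))
print('barb',P(s,275,118,.026,(290,230),5),P(s,130,325,.026,(290,230),5))
```

```text
bar top bottom edge [ 0.3882 -0.0939  0.058 ] [ 0.459  -0.1064  0.058 ] left top [ 0.3921 -0.0803  0.058 ]
side bar ends [ 0.467  -0.0935  0.055 ] [ 0.3863 -0.0793  0.055 ]
rim side [0.491  0.2694 0.067 ] scene [0.4896 0.267  0.067 ]
rim extents side [0.5149 0.2756 0.067 ] [0.4653 0.2662 0.067 ] [0.4962 0.2465 0.067 ] [0.4877 0.2908 0.067 ]
plate side: bottom [0.4657 0.345  0.008 ] left [0.5476 0.3237 0.008 ] right [0.4339 0.2244 0.008 ]
plate scene: bottom [0.4618 0.3453 0.008 ] left [0.5431 0.3219 0.008 ] right [0.4292 0.2208 0.008 ]
dish [0.453 0.065 0.   ]
stopper [0.425 0.378 0.   ]
beaker [0.667 0.194 0.   ]
vial [0.615 0.151 0.   ]
flask [0.609 0.403 0.03 ]
barb [0.4692 0.1927 0.026 ] [0.5126 0.3453 0.026 ]
```

Run:
```python
from h import *
import pickle
s=pickle.load(open('side0.pkl','rb'))
for u,v in [(386,162),(360,163),(306,155)]: print(onz(s,u,v,0).round(3))
```

```text
[ 0.415 -0.3   -0.   ]
[ 0.506 -0.269  0.   ]
[ 0.709 -0.266 -0.   ]
```

>>> {"name": "send_rows", "arguments": {"steps": [{"slide": [0, -0.02, -0.04], "twist": -8}, {"slide": [0, -0.04, -0.08], "twist": -16}, {"slide": [0, -0.06, -0.12], "twist": -24}, {"slide": [0, -0.08, -0.15], "twist": -32}, {"slide": [0, -0.092, -0.17], "twist": -40}, {"slide": [0, -0.092, -0.17], "twist": -40}]}}

```text
time_s: 0.75
position: [0.427, -0.0929, 0.2308]
orientation: [0.664, -0.241, 0.665, 0.242]
force: [0.4, -0.1, 1.2]
finger_gap: 0.0852
```

Run:
```python
from h import *
import pickle
s=read_state();print(s['joint_positions'].round(3))
d=cam('wrist');pickle.dump(d,open('w1.pkl','wb'));cv2.imwrite('pics/w1.png',d['frame'])
```

```text
[-2.140e-01  9.000e-03 -4.110e-01  1.153e+00 -1.000e-03  6.590e-01]
```

View pics/w1.png

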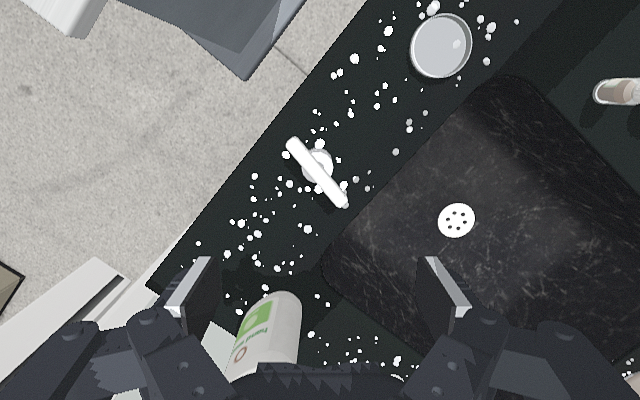

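Run:
```python
from h import *
import pickle
d=pickle.load(open('w1.pkl','rb'))
a=d['frame'][120:225,270:365]; cv2.imwrite('pics/c1.png',cv2.resize(a,None,fx=6,fy=6,interpolation=cv2.INTER_CUBIC))
g=cv2.cvtColor(d['frame'],cv2.COLOR_BGR2GRAY);print(g[150:190:4,296:340:4])
```

```text
[[255 255 255 162 208 211 195 172  42  49  47]
 [255 255 255 255 255 255 255 251 182  45  47]
 [249 255 255 255 255 255 255 255 255  27 255]
 [ 19 253 255 255 255 228 230 255 255 116  81]
 [ 33  16 255 255 255 255 212 255 255 255  45]
 [ 34  19 201 255 255 255 255 191 255 255  41]
 [ 34  31 216 187 255 255 255 255 208  33  51]
 [ 38  33  23 210 200 255 255 255 255  79  46]
 [ 47  35  40  29 136 220 255 255 255 254  42]
 [ 46  30  19 251  30 255 228 255 255 255 238]]
```

View pics/c1.png

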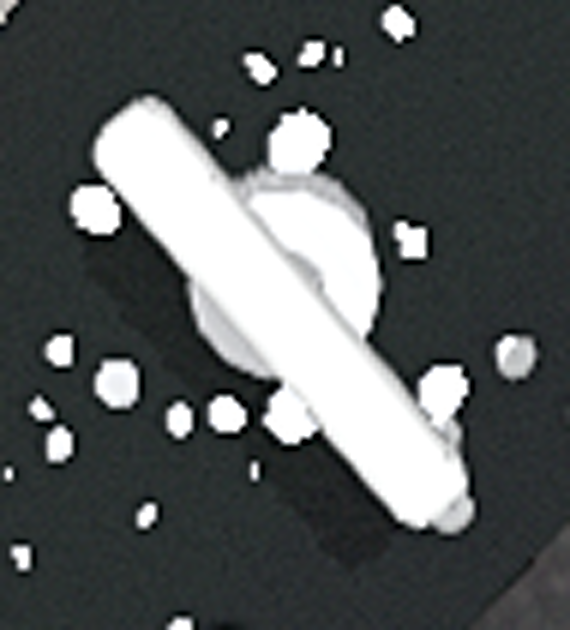

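Run:
```python
from h import *
import pickle
d=pickle.load(open('w1.pkl','rb'))
Q=[onz(d,270+u/6,120+v/6,.058) for u,v in [(97,150),(150,97),(462,478),(410,522)]]
Q=np.array(Q);a=Q[:2].mean(0);b=Q[2:].mean(0);print(Q.round(4),np.linalg.norm(a-b),np.linalg.norm(Q[0]-Q[1]),(a+b)/2,np.degrees(np.arctan2(b[1]-a[1],b[0]-a[0])))
for (u,v) in [(97,150,),(150,97)]:pass
for i,j in[(0,3),(1,2)]:
  e=Q[j]-Q[i];print(np.degrees(np.arctan2(e[1],e[0])))
print('hub c',onz(d,270+286/6,120+278/6,.028))
```

```text
[[ 0.388  -0.0919  0.058 ]
 [ 0.3892 -0.0802  0.058 ]
 [ 0.4676 -0.0957  0.058 ]
 [ 0.4661 -0.107   0.058 ]] 0.0797268938977103 0.011820032433573912 [ 0.4276859  -0.09370806  0.058     ] -11.068297948737179
-10.925544263068776
-11.210328618736611
hub c [ 0.42806801 -0.09378995  0.028     ]
```

>>> {"name": "send_rows", "arguments": {"steps": [{"slide": [0.02, -0.001, 0], "twist": -8}, {"slide": [0.05, -0.001, 0], "twist": -16}, {"slide": [0.08, -0.001, 0], "twist": -24}, {"slide": [0.11, -0.001, 0], "twist": -32}, {"slide": [0.14, -0.001, 0], "twist": -39}, {"slide": [0.17, -0.001, 0], "twist": -39}, {"slide": [0.19, -0.001, 0], "twist": -39}, {"slide": [0.197, -0.001, 0], "twist": -39}]}}

```text
time_s: 1.6
position: [0.4283, -0.0923, 0.0318]
orientation: [0.546, -0.447, 0.547, 0.45]
force: [-0.0, -0.9, 0.4]
finger_gap: 0.0854
```

>>> {"name": "send_rows", "arguments": {"steps": [{"slide": [0, 0, 0], "twist": 0}]}}

```text
time_s: 1.7
position: [0.4284, -0.0919, 0.0311]
orientation: [0.545, -0.447, 0.548, 0.45]
force: [-0.8, 0.0, 0.2]
finger_gap: 0.0858
```

Run:
```python
from h import *
d=cam('wrist');cv2.imwrite('pics/w2.png',d['frame']);s=read_state();print(s['position'],s['force'],s['joint_positions'])
```

```text
[ 0.42870081 -0.09194853  0.0315858 ] [-0.13089236 -0.5136967  -0.86429946] [-2.11551845e-01  2.07939665e-01 -6.93010315e-01  6.75028173e-01
  3.59112022e-04 -1.52658115e-02]
```

View pics/w2.png

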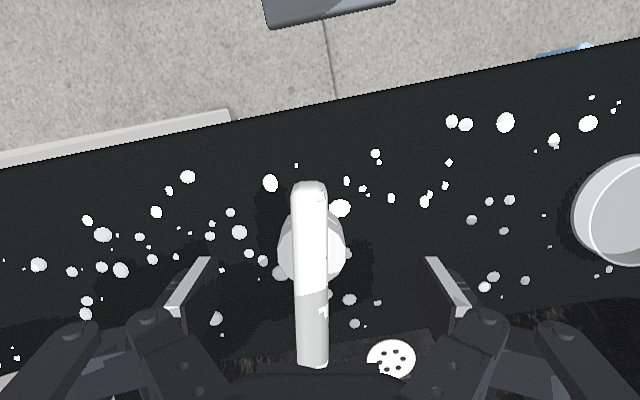

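>>> {"name": "send_rows", "arguments": {"steps": [{"slide": [-0.002, -0.001, -0.001], "twist": 0}, {"slide": [-0.002, -0.001, -0.001], "twist": 0}, {"slide": [-0.002, -0.001, -0.001], "twist": 0}, {"slide": [-0.002, -0.001, -0.001], "twist": 0}, {"slide": [-0.002, -0.001, -0.001], "twist": 0}, {"slide": [-0.002, -0.001, -0.001], "twist": 0}, {"slide": [-0.002, -0.001, -0.001], "twist": 0}, {"slide": [-0.002, -0.001, -0.001], "twist": 0}], "jaw": -1}}

```text
time_s: 2.55
position: [0.4297, -0.0932, 0.0338]
orientation: [0.546, -0.447, 0.548, 0.45]
force: [-0.1, 0.3, 4.7]
finger_gap: 0.013
```

>>> {"name": "send_rows", "arguments": {"steps": [{"slide": [0, 0, 0], "twist": 0}, {"slide": [-0.01, 0, 0], "twist": 0}, {"slide": [-0.03, 0, 0], "twist": 0}, {"slide": [-0.06, 0, 0], "twist": 0}, {"slide": [-0.1, 0, 0], "twist": 0}, {"slide": [-0.13, 0, 0], "twist": 0}, {"slide": [-0.15, 0, 0], "twist": 0}, {"slide": [-0.15, 0, 0], "twist": 0}]}}

```text
time_s: 3.35
position: [0.4323, -0.0938, 0.1869]
orientation: [0.547, -0.449, 0.546, 0.449]
force: [0.7, -0.4, -1.7]
finger_gap: 0.0131
```

Run:
```python
from h import *
d=cam('wrist');cv2.imwrite('pics/w3.png',d['frame'])
d=cam('side');cv2.imwrite('pics/s3.png',d['frame']);s=read_state();print(s)
```

```text
{'time_s': 3.45, 'joint_positions': array([-2.13840351e-01,  4.52552594e-02, -4.83986199e-01,  1.04611187e+00,
        3.43784973e-04, -1.76441219e-02]), 'qd': array([ 0.00069399,  0.017489  , -0.02891615, -0.00568136,  0.00033528,
        0.00052397]), 'joint_torque': array([ 2.87349321e-04, -3.72880483e+01,  3.43019736e+01,  1.16971044e-01,
        1.12404094e-03,  2.13156818e-05]), 'position': array([ 0.43025423, -0.09331784,  0.18367331]), 'orientation': array([ 0.54566053, -0.44728567,  0.54747006,  0.44996294]), 'force': array([-0.47793596,  0.98601795, -1.58999017]), 'torque': array([0.01126095, 0.00401893, 0.01612194]), 'finger_gap': 0.012756838256950039}
```

View pics/w3.png

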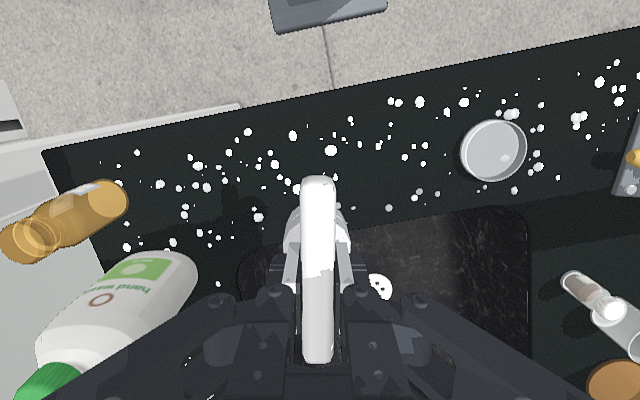

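View pics/s3.png

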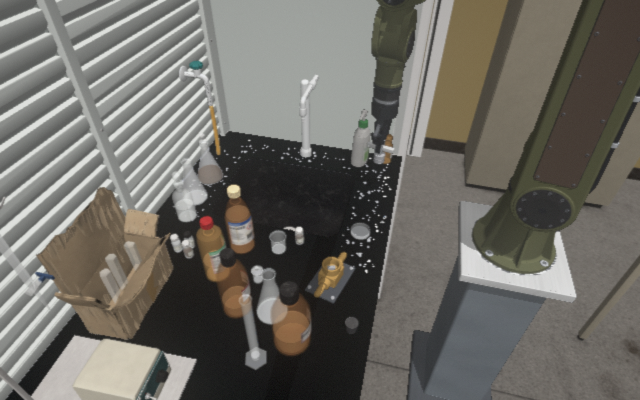

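Run:
```python
from h import *
import pickle
s=pickle.load(open('side0.pkl','rb'))
for n,u,v in [('bigbottle',292,350),('b2',236,312),('b3',242,250),('flask',270,316),('vial',299,243),('wb',257,280),('beaker',278,250)]: print(n,onz(s,u,v,0).round(3))
```

```text
bigbottle [0.533 0.488 0.   ]
b2 [0.697 0.426 0.   ]
b3 [0.76  0.231 0.   ]
flask [0.612 0.416 0.   ]
vial [0.611 0.164 0.   ]
wb [0.682 0.32  0.   ]
beaker [0.661 0.205 0.   ]
```

>>> {"name": "send_rows", "arguments": {"steps": [{"slide": [-0.03, 0, 0], "twist": 0}, {"slide": [-0.03, 0.008, 0.04], "twist": 0}, {"slide": [-0.03, -0.015, 0.09], "twist": 0}, {"slide": [-0.03, -0.03, 0.13], "twist": 0}, {"slide": [-0.03, -0.04, 0.17], "twist": 0}, {"slide": [-0.03, -0.04, 0.17], "twist": 0}]}}

```text
time_s: 4.05
position: [0.5036, 0.0694, 0.2114]
orientation: [0.544, -0.448, 0.547, 0.452]
force: [-0.9, 0.2, -2.0]
finger_gap: 0.0134
```

>>> {"name": "send_rows", "arguments": {"steps": [{"slide": [0, -0.005, 0.045], "twist": 0}, {"slide": [0, -0.01, 0.09], "twist": 0}, {"slide": [0, -0.02, 0.135], "twist": 0}, {"slide": [0, -0.025, 0.175], "twist": 0}, {"slide": [0, -0.025, 0.193], "twist": 0}, {"slide": [0, -0.025, 0.193], "twist": 0}, {"slide": [0, -0.025, 0.193], "twist": 0}]}}

```text
time_s: 4.75
position: [0.5637, 0.2529, 0.21]
orientation: [0.543, -0.448, 0.548, 0.452]
force: [0.1, -0.2, -1.9]
finger_gap: 0.0125
```

Run:
```python
from h import *
import pickle
d=cam('wrist');pickle.dump(d,open('w4.pkl','wb'));cv2.imwrite('pics/w4.png',d['frame']);s=read_state();print(s['position'],s['joint_positions'],s['force'],-d['R'].T@d['t'])
```

```text
[0.56385911 0.25255096 0.21048898] [ 0.41872169  0.36195298 -0.02708832  1.18914237  0.00444796  0.61076963] [ 0.21327246  0.0357391  -1.33564335] [0.49013048 0.26737378 0.35382848]
```

View pics/w4.png

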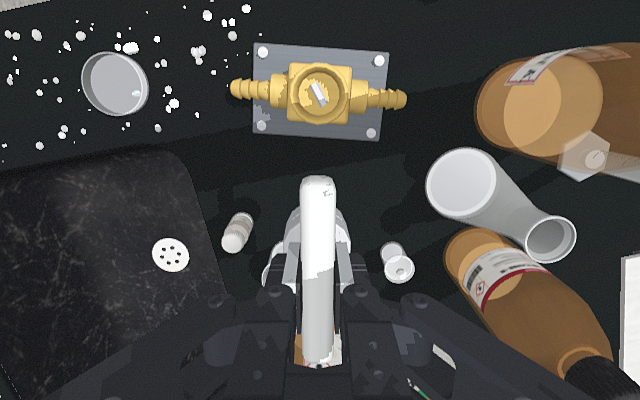

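Excellent view of the well and tang (around 318, 94). Measuring.

Run:
```python
from h import *
import pickle
d=pickle.load(open('w4.pkl','rb'))
cv2.imwrite('pics/c4.png',cv2.resize(d['frame'][30:155,225:415],None,fx=4,fy=4,interpolation=cv2.INTER_CUBIC))
cv2.imwrite('pics/c4b.png',cv2.resize(d['frame'][60:130,280:360],None,fx=8,fy=8,interpolation=cv2.INTER_CUBIC))
```

```text
(no output)
```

View pics/c4.png

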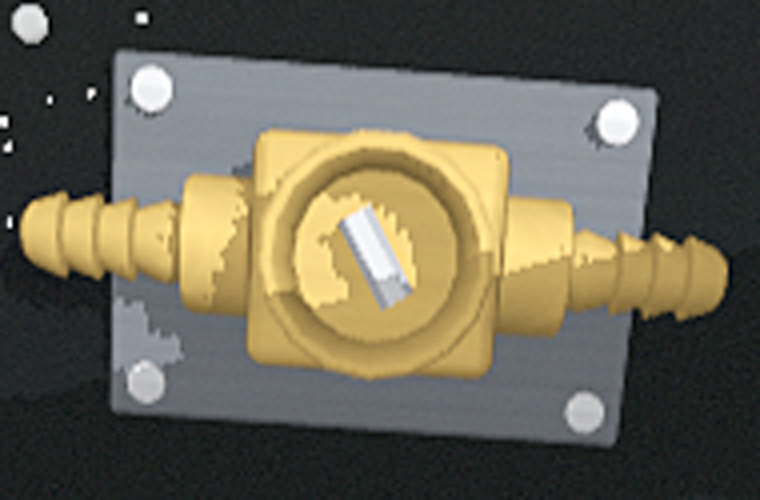

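View pics/c4b.png

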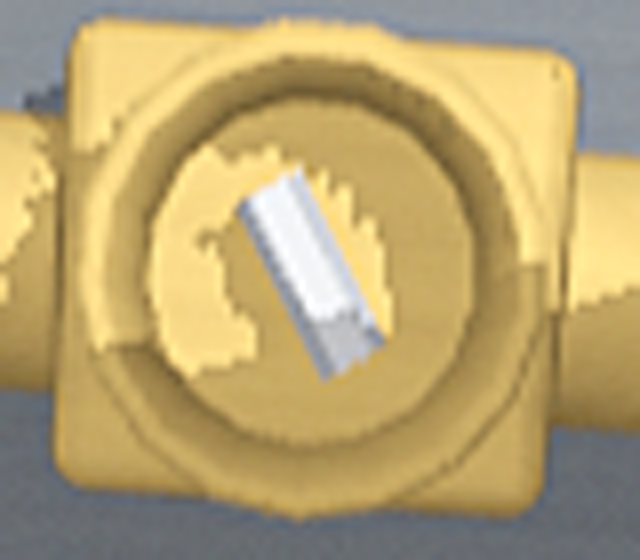

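Run:
```python
from h import *
import pickle
d=pickle.load(open('w4.pkl','rb'))
b=lambda u,v,z: onz(d,280+u/8,60+v/8,z)
a4=lambda u,v,z: onz(d,225+u/4,30+v/4,z)
def ang(p,q): return np.degrees(np.arctan2((q-p)[1],(q-p)[0]))
p,q=b(269,188,.055),b(354,359,.055);print('tang',p,q,(p+q)/2,np.linalg.norm(p-q),ang(p,q),ang(b(240,205,.054),b(325,378,.054)),ang(b(298,172,.054),b(383,340,.054)))
print('rim',b(319,268,.067),np.linalg.norm(b(90,268,.067)-b(548,268,.067)),np.linalg.norm(b(319,22,.067)-b(319,515,.067)))
print('floor',b(310,270,.045),np.linalg.norm(b(148,270,.045)-b(474,270,.045)))
C=[a4(114,51,.008),a4(657,90,.008),a4(616,443,.008),a4(112,410,.008)]
print('plate',np.mean(C,0),[np.linalg.norm(C[i]-C[i-1]) for i in range(4)],[ang(C[i-1],C[i]) for i in range(4)])
print('barb',ang(a4(22,222,.026),a4(728,275,.026)),np.linalg.norm(a4(22,222,.026)-a4(728,275,.026)))
# held bar: top-end corners and edges at z
s=read_state();zt=s['position'][2]+.024
print('bar end top',onz(d,318,177,zt),'TCP',s['position'])
cv2.imwrite('pics/c4c.png',cv2.resize(d['frame'][160:300,260:380],None,fx=4,fy=4))
```

```text
tang [0.48302666 0.2649541  0.055     ] [0.50182178 0.27053313 0.055     ] [0.49242422 0.26774362 0.055     ] 0.019605661790214553 16.532683490424734 16.075147410042117 17.132380237546162
rim [0.49187   0.2685561 0.067    ] 0.0466423803416625 0.04811060234120623
floor [0.49202227 0.26763823 0.045     ] 0.03575382570815286
plate [0.49229689 0.26772272 0.008     ] [np.float64(0.08389707723752007), np.float64(0.12874870258546628), np.float64(0.08369254333447874), np.float64(0.12864889408879152)] [np.float64(165.5189329466441), np.float64(75.25260063966776), np.float64(-14.548856340245795), np.float64(-104.6564868673723)]
barb 74.9461925790613 0.16460547384678195
bar end top [0.51933526 0.2617233  0.23448898] TCP [0.56385911 0.25255096 0.21048898]
```

View pics/c4c.png

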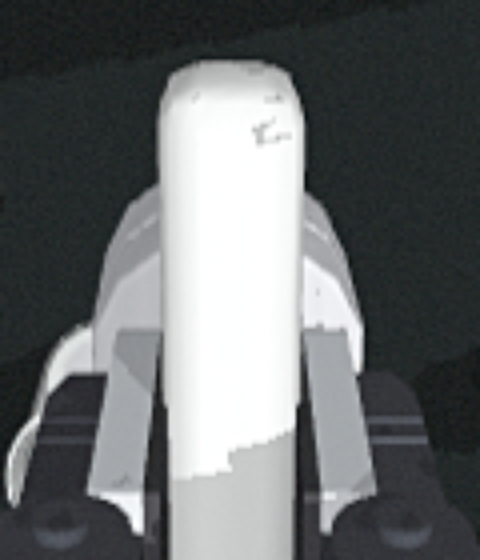

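Run:
```python
from h import *
import pickle
from scipy.spatial.transform import Rotation as Ro
d=pickle.load(open('w4.pkl','rb'))
s=read_state();q=s['orientation'];R=Ro.from_quat([q[1],q[2],q[3],q[0]]).as_matrix();print(R.round(4)); print('jaw ang',np.degrees(np.arctan2(R[1,2],R[0,2])))
T=s['position']
for u,v,dz in [(260+228/4,160+60/4,.010),(260+228/4,160+66/4,.008),(260+228/4,160+97/4,.024)]:
    print((R.T@(onz(d,u,v,T[2]+dz)-T)).round(4))
# hub upper disc sides (z=28mm): tool z positions of hub extents
for u,v,dz in [(260+95/4,160+330/4,-.006),(260+363/4,160+330/4,-.006)]: print('hub',(R.T@(onz(d,u,v,T[2]+dz)-T)).round(4))
```

```text
[[-8.600e-03 -9.816e-01  1.909e-01]
 [ 1.100e-03  1.909e-01  9.816e-01]
 [-1.000e+00  8.600e-03 -6.000e-04]]
jaw ang 78.9956682715945
[-0.0096  0.0429  0.0001]
[-0.0076  0.0417  0.0001]
[-0.0236  0.0429  0.0001]
hub [ 0.0061  0.0052 -0.016 ]
hub [0.006  0.0053 0.0164]
```

>>> {"name": "send_rows", "arguments": {"steps": [{"slide": [0, 0.015, 0], "twist": -4}, {"slide": [0, 0.03, 0], "twist": -10}, {"slide": [0.01, 0.05, 0.001], "twist": -16}, {"slide": [0.02, 0.065, 0.002], "twist": -22}, {"slide": [0.04, 0.073, 0.002], "twist": -27.5}, {"slide": [0.06, 0.073, 0.002], "twist": -27.5}, {"slide": [0.06, 0.073, 0.002], "twist": -27.5}, {"slide": [0.06, 0.073, 0.002], "twist": -27.5}]}}

```text
time_s: 5.6
position: [0.4919, 0.2672, 0.1515]
orientation: [0.422, -0.564, 0.425, 0.569]
force: [-0.7, 0.2, -1.1]
finger_gap: 0.0128
```

```bash
cat > st.py <<'E'
from h import *
from scipy.spatial.transform import Rotation as Ro
import sys
s=read_state();q=s['orientation'];R=Ro.from_quat([q[1],q[2],q[3],q[0]]).as_matrix()
ang=np.degrees(np.arctan2(R[1,2],R[0,2]))
H=s['position']+R@np.array([.034,.0007,0])
print('t',s['time_s'],'pos',s['position'].round(4),'bar',round(ang-90,2),'xdir',R[:,0].round(4),'F',s['force'].round(1),'T',s['torque'].round(3),'gap',round(s['finger_gap'],4))
print('handle',H.round(4),'to axis, tool axes',(R.T@(np.array([.4922,.2679,.045])-H)).round(4),'q6',s['joint_positions'][5])
E
python3 st.py
python3 - <<'E'
from h import *
for n in ['scene','side']:
    d=cam(n)
    u,v=map(int,proj(d,[.492,.268,.09]));u0=max(u-50,0);v0=max(v-45,0)
    cv2.imwrite(f'pics/{n}5.png',cv2.resize(d['frame'][v0:v0+80,u0:u0+100],None,fx=7,fy=7,interpolation=cv2.INTER_CUBIC)); print(n,u0,v0)
E
```

```text
t 5.6 pos [0.4919 0.2672 0.1515] bar 16.4 xdir [-9.e-03  5.e-04 -1.e+00] F [-0.7  0.2 -1.1] T [-0.051 -0.024 -0.012] gap 0.0128
handle [0.4909 0.267  0.1175] to axis, tool axes [ 0.0725 -0.0021  0.0003] q6 0.2085636941426351
scene 240 191
side 281 212
```

View pics/scene5.png

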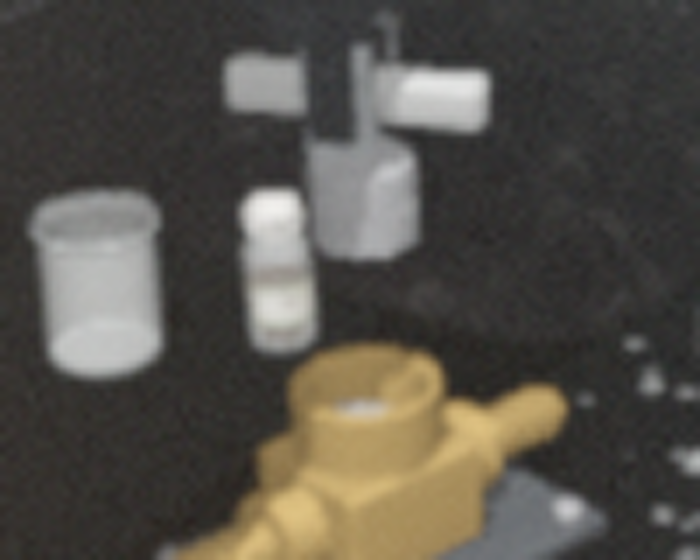

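View pics/side5.png

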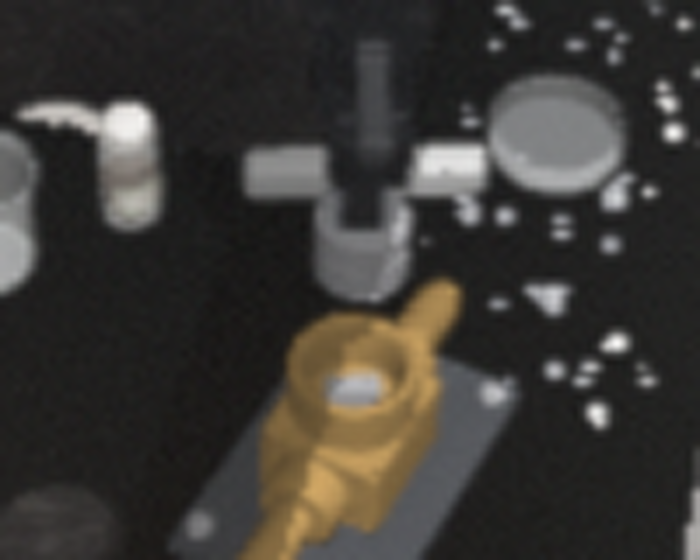

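Run:
```python
from h import *
a=cam('scene');b=cam('side')
def tri(pa,pb):
    A=[];y=[]
    for d,(u,v) in ((a,pa),(b,pb)):
        c,r=ray(d,u,v); r/=np.linalg.norm(r); M=np.eye(3)-np.outer(r,r); A.append(M);y.append(M@c)
    return np.linalg.lstsq(np.vstack(A),np.hstack(y),rcond=None)[0]
S=lambda u,v:(240+u/7-.4,191+v/7-.4); T=lambda u,v:(281+u/7-.4,212+v/7-.4)
print('hub mid',tri(S(362,200),T(362,247)).round(4)); print('rim',tri(S(366,393),T(355,367)).round(4))
print('bar ctr',tri(S(358,93),T(366,170)).round(4))
```

```text
hub mid [0.49   0.2682 0.1316]
rim [0.4915 0.2678 0.0634]
bar ctr [0.4908 0.2655 0.1672]
```

>>> {"name": "send_rows", "arguments": {"steps": [{"slide": [0.01, -0.0018, 0.0003], "twist": 0}, {"slide": [0.02, -0.0018, 0.0003], "twist": 0}, {"slide": [0.03, -0.0018, 0.0003], "twist": 0}, {"slide": [0.038, -0.0018, 0.0003], "twist": 0}, {"slide": [0.044, -0.0018, 0.0003], "twist": 0}, {"slide": [0.046, -0.0018, 0.0003], "twist": 0}, {"slide": [0.046, -0.0018, 0.0003], "twist": 0}]}}

```text
time_s: 6.5
position: [0.4941, 0.2693, 0.1059]
orientation: [0.422, -0.564, 0.424, 0.569]
force: [-0.5, 0.5, -1.0]
finger_gap: 0.0128
```

```bash
python3 st.py
```

```text
t 6.5 pos [0.4941 0.2693 0.1059] bar 16.46 xdir [-0.0074  0.0015 -1.    ] F [-0.5  0.5 -1. ] T [-0.014 -0.031  0.034] gap 0.0128
handle [0.4932 0.2691 0.0719] to axis, tool axes [ 0.0269  0.0011 -0.001 ] q6 0.20885680860028255
```

>>> {"name": "send_rows", "arguments": {"steps": [{"slide": [0.002, 0.0008, -0.0008], "twist": 0}, {"slide": [0.004, 0.0008, -0.0008], "twist": 0}, {"slide": [0.006, 0.0008, -0.0008], "twist": 0}, {"slide": [0.008, 0.0008, -0.0008], "twist": 0}, {"slide": [0.008, 0.0008, -0.0008], "twist": 0}]}}

```text
time_s: 7.0
position: [0.4933, 0.2682, 0.0976]
orientation: [0.422, -0.564, 0.425, 0.569]
force: [-0.1, 0.2, -1.0]
finger_gap: 0.0127
```

```bash
python3 st.py
```

```text
t 7.0 pos [0.4933 0.2682 0.0976] bar 16.46 xdir [-0.0077  0.0014 -1.    ] F [-0.1  0.2 -1. ] T [-0.04   0.013  0.022] gap 0.0127
handle [0.4924 0.2681 0.0636] to axis, tool axes [ 0.0186  0.0001 -0.0002] q6 0.20784364117898113
```

>>> {"name": "send_rows", "arguments": {"steps": [{"slide": [0.0015, 0, 0], "twist": 0}, {"slide": [0.003, 0, 0], "twist": 0}, {"slide": [0.004, 0, 0], "twist": 0}, {"slide": [0.004, 0, 0], "twist": 0}]}}

```text
time_s: 7.4
position: [0.4932, 0.2682, 0.0934]
orientation: [0.422, -0.564, 0.425, 0.569]
force: [0.4, 0.4, -1.5]
finger_gap: 0.013
```

```bash
python3 st.py
```

```text
t 7.4 pos [0.4932 0.2682 0.0934] bar 16.46 xdir [-0.008   0.0012 -1.    ] F [ 0.4  0.4 -1.5] T [-0.016  0.006 -0.023] gap 0.013
handle [0.4922 0.268  0.0594] to axis, tool axes [ 0.0144 -0.     -0.0001] q6 0.2078937968209116
```

>>> {"name": "send_rows", "arguments": {"steps": [{"slide": [0.001, 0, 0], "twist": 0}, {"slide": [0.002, 0, 0], "twist": 0}, {"slide": [0.003, 0, 0], "twist": 0}, {"slide": [0.004, 0, 0], "twist": 0}, {"slide": [0.004, 0, 0], "twist": 0}]}}

```text
time_s: 7.9
position: [0.493, 0.2681, 0.0892]
orientation: [0.422, -0.564, 0.425, 0.569]
force: [0.2, 0.2, -1.8]
finger_gap: 0.0126
```

```bash
python3 st.py
```

```text
t 7.9 pos [0.493  0.2681 0.0892] bar 16.46 xdir [-0.0083  0.0011 -1.    ] F [ 0.2  0.2 -1.8] T [-0.021  0.001 -0.026] gap 0.0126
handle [0.4921 0.2679 0.0553] to axis, tool axes [ 0.0103 -0.0002 -0.0001] q6 0.20792611453254578
```

Below the tang top with no contact force: it seems to be dropping over the flats.

>>> {"name": "send_rows", "arguments": {"steps": [{"slide": [0.001, 0, 0], "twist": 0}, {"slide": [0.002, 0, 0], "twist": 0}, {"slide": [0.003, 0, 0], "twist": 0}, {"slide": [0.004, 0, 0], "twist": 0}, {"slide": [0.004, 0, 0], "twist": 0}]}}

```text
time_s: 8.4
position: [0.4929, 0.2681, 0.0851]
orientation: [0.422, -0.564, 0.425, 0.569]
force: [0.2, -0.1, -1.5]
finger_gap: 0.0128
```

```bash
python3 st.py
```

```text
t 8.4 pos [0.4929 0.2681 0.0851] bar 16.46 xdir [-0.0085  0.0011 -1.    ] F [ 0.2 -0.1 -1.5] T [ 0.089 -0.007  0.079] gap 0.0128
handle [0.492  0.268  0.0511] to axis, tool axes [ 0.0061 -0.0003 -0.0002] q6 0.20793466441670827
```

>>> {"name": "send_rows", "arguments": {"steps": [{"slide": [0.001, 0, 0], "twist": 0}, {"slide": [0.002, 0, 0], "twist": 0}, {"slide": [0.003, 0, 0], "twist": 0}, {"slide": [0.004, 0, 0], "twist": 0}, {"slide": [0.004, 0, 0], "twist": 0}]}}

```text
time_s: 8.9
position: [0.4929, 0.2682, 0.081]
orientation: [0.422, -0.564, 0.425, 0.569]
force: [1.1, 0.3, -1.9]
finger_gap: 0.0127
```

```bash
python3 st.py
```

```text
t 8.9 pos [0.4929 0.2682 0.081 ] bar 16.46 xdir [-0.0084  0.0012 -1.    ] F [ 1.1  0.3 -1.9] T [ 0.118 -0.114 -0.001] gap 0.0127
handle [0.492 0.268 0.047] to axis, tool axes [ 0.002  -0.0002 -0.0002] q6 0.20797342334380575
```

Creep down to floor contact.

>>> {"name": "send_rows", "arguments": {"steps": [{"slide": [0.0005, 0, 0], "twist": 0}, {"slide": [0.001, 0, 0], "twist": 0}, {"slide": [0.0015, 0, 0], "twist": 0}, {"slide": [0.0015, 0, 0], "twist": 0}]}}

```text
time_s: 9.3
position: [0.4929, 0.2682, 0.0794]
orientation: [0.422, -0.564, 0.425, 0.569]
force: [-0.2, 0.4, -1.3]
finger_gap: 0.0127
```

```bash
python3 st.py
```

```text
t 9.3 pos [0.4929 0.2682 0.0794] bar 16.46 xdir [-0.0085  0.0012 -1.    ] F [-0.2  0.4 -1.3] T [ 0.099 -0.086 -0.016] gap 0.0127
handle [0.4919 0.268  0.0454] to axis, tool axes [ 0.0004 -0.0002 -0.0002] q6 0.20796860425575925
```

>>> {"name": "send_rows", "arguments": {"steps": [{"slide": [0.0004, 0, 0], "twist": 0}, {"slide": [0.0008, 0, 0], "twist": 0}, {"slide": [0.0008, 0, 0], "twist": 0}]}}

```text
time_s: 9.6
position: [0.493, 0.2682, 0.0789]
orientation: [0.422, -0.564, 0.425, 0.569]
force: [-1.0, 0.2, 1.9]
finger_gap: 0.0126
```

```bash
python3 st.py
```

```text
t 9.6 pos [0.493  0.2682 0.0789] bar 16.46 xdir [-0.0082  0.0013 -1.    ] F [-1.   0.2  1.9] T [-0.011  0.144  0.034] gap 0.0126
handle [0.492  0.268  0.0449] to axis, tool axes [-0.0001 -0.0001 -0.0002] q6 0.20799518843330228
```

>>> {"name": "send_rows", "arguments": {"steps": [{"slide": [0, 0, 0], "twist": 0}, {"slide": [0, 0, 0], "twist": 0}, {"slide": [0, 0, 0], "twist": 2}, {"slide": [0, 0, 0], "twist": 4}, {"slide": [0, 0, 0], "twist": 6}, {"slide": [0, 0, 0], "twist": 8}, {"slide": [0, 0, 0], "twist": 10}, {"slide": [0, 0, 0], "twist": 10}]}}

```text
time_s: 10.4
position: [0.4927, 0.2685, 0.0788]
orientation: [0.469, -0.525, 0.472, 0.53]
force: [-1.3, 1.2, 0.7]
finger_gap: 0.0129
```

```bash
python3 st.py
```

```text
t 10.4 pos [0.4927 0.2685 0.0788] bar 6.48 xdir [-0.0087  0.0019 -1.    ] F [-1.3  1.2  0.7] T [0.367 0.245 0.059] gap 0.0129
handle [0.4917 0.2685 0.0449] to axis, tool axes [-0.0002 -0.0004 -0.0007] q6 0.38245971357490316
```

>>> {"name": "send_rows", "arguments": {"steps": [{"slide": [0, 0, -0.0004], "twist": 2}, {"slide": [0, 0, -0.0004], "twist": 4}, {"slide": [0, 0, -0.0004], "twist": 6}, {"slide": [0, 0, -0.0004], "twist": 8}, {"slide": [0, 0, -0.0004], "twist": 10}, {"slide": [0, 0, -0.0004], "twist": 12}, {"slide": [0, 0, -0.0004], "twist": 14}, {"slide": [0, 0, -0.0004], "twist": 14}]}}

```text
time_s: 11.2
position: [0.4929, 0.2682, 0.0789]
orientation: [0.53, -0.464, 0.533, 0.469]
force: [-0.1, 0.3, -1.0]
finger_gap: 0.013
```

```bash
python3 st.py
```

```text
t 11.2 pos [0.4929 0.2682 0.0789] bar -7.48 xdir [-0.0086  0.0021 -1.    ] F [-0.1  0.3 -1. ] T [0.133 0.032 0.059] gap 0.013
handle [0.4919 0.2684 0.0449] to axis, tool axes [-0.0001 -0.0004 -0.0004] q6 0.6254636022442049
```

>>> {"name": "send_rows", "arguments": {"steps": [{"slide": [0, 0, 0], "twist": 2}, {"slide": [0, 0, 0], "twist": 4}, {"slide": [0, 0, 0], "twist": 6}, {"slide": [0, 0, 0], "twist": 7.4}, {"slide": [0, 0, 0], "twist": 7.4}, {"slide": [0, 0, 0], "twist": 7.4}, {"slide": [0, 0, 0], "twist": 7.4}]}}

```text
time_s: 11.9
position: [0.4929, 0.2681, 0.0789]
orientation: [0.558, -0.429, 0.562, 0.434]
force: [0.5, -0.4, 1.2]
finger_gap: 0.0129
```

```bash
python3 st.py
python3 - <<'E'
from h import *
import pickle
for n in ['scene','side','wrist']:
    d=cam(n); pickle.dump(d,open(n+'6.pkl','wb'))
    if n=='wrist': cv2.imwrite('pics/wrist6.png',d['frame']); continue
    u,v=map(int,proj(d,[.492,.268,.07]));u0=max(u-50,0);v0=max(v-40,0)
    cv2.imwrite(f'pics/{n}6.png',cv2.resize(d['frame'][v0:v0+80,u0:u0+100],None,fx=7,fy=7,interpolation=cv2.INTER_CUBIC)); print(n,u0,v0)
E
```

```text
t 11.9 pos [0.4929 0.2681 0.0789] bar -14.85 xdir [-0.0085  0.0019 -1.    ] F [ 0.5 -0.4  1.2] T [-0.081  0.006  0.123] gap 0.0129
handle [0.4919 0.2683 0.0449] to axis, tool axes [-0.0001 -0.0004 -0.0004] q6 0.7539898947166408
scene 241 204
side 281 222
```

View pics/side6.png

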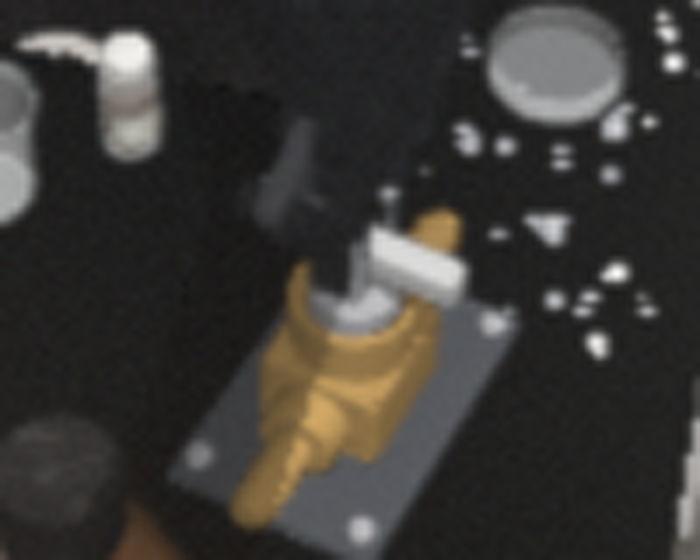

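View pics/wrist6.png

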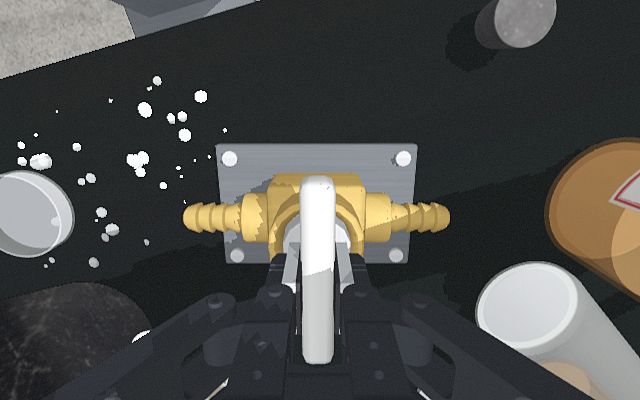

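>>> {"name": "send_rows", "arguments": {"steps": [{"slide": [0, 0, 0], "twist": 0}, {"slide": [0, 0, 0], "twist": 0}, {"slide": [0, 0, 0], "twist": 0}, {"slide": [0, 0, 0], "twist": 0}, {"slide": [0, 0, 0], "twist": 0}, {"slide": [0, 0, 0], "twist": 0}], "jaw": 0.3}}

```text
time_s: 12.65
position: [0.4929, 0.2681, 0.0789]
orientation: [0.559, -0.429, 0.562, 0.433]
force: [0.6, -0.4, 0.2]
finger_gap: 0.0555
```

>>> {"name": "send_rows", "arguments": {"steps": [{"slide": [-0.01, 0, 0], "twist": 0}, {"slide": [-0.03, 0, 0], "twist": 0}, {"slide": [-0.06, 0, 0], "twist": 0}, {"slide": [-0.1, 0, 0], "twist": 0}, {"slide": [-0.13, 0, 0], "twist": 0}, {"slide": [-0.15, 0, 0], "twist": 0}, {"slide": [-0.15, 0, 0], "twist": 0}, {"slide": [-0.15, 0, 0], "twist": 0}]}}

```text
time_s: 13.45
position: [0.4943, 0.2679, 0.2293]
orientation: [0.559, -0.429, 0.562, 0.433]
force: [-0.0, -0.2, 0.6]
finger_gap: 0.0554
```

```bash
python3 st.py
python3 - <<'E'
from h import *
import pickle
for n in ['side','wrist']:
    d=cam(n); pickle.dump(d,open(n+'7.pkl','wb'))
    if n=='wrist': cv2.imwrite('pics/wrist7.png',d['frame']); continue
    u,v=map(int,proj(d,[.492,.268,.07]));u0=max(u-50,0);v0=max(v-40,0)
    cv2.imwrite(f'pics/{n}7.png',cv2.resize(d['frame'][v0:v0+80,u0:u0+100],None,fx=7,fy=7,interpolation=cv2.INTER_CUBIC)); print(n,u0,v0)
E
```

```text
t 13.45 pos [0.4943 0.2679 0.2293] bar -14.87 xdir [-0.0075  0.0024 -1.    ] F [-0.  -0.2  0.6] T [-0.043  0.004  0.016] gap 0.0554
handle [0.4934 0.2682 0.1953] to axis, tool axes [ 1.503e-01 -1.000e-04 -6.000e-04] q6 0.7527970851074307
side 281 222
```

View pics/side7.png

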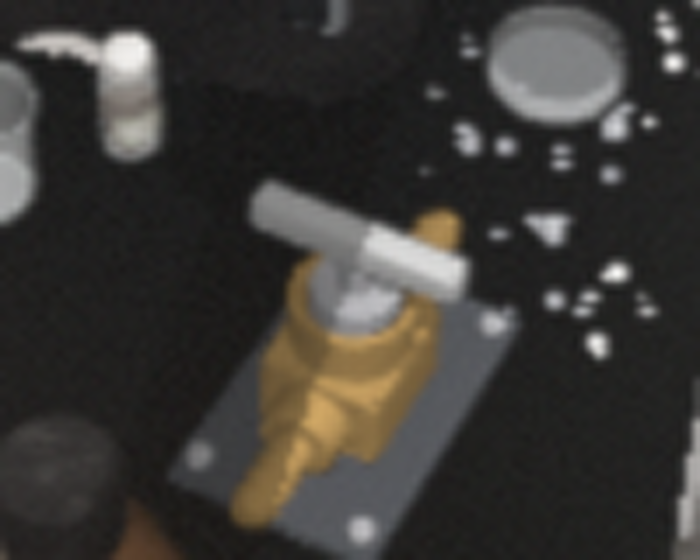

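View pics/wrist7.png

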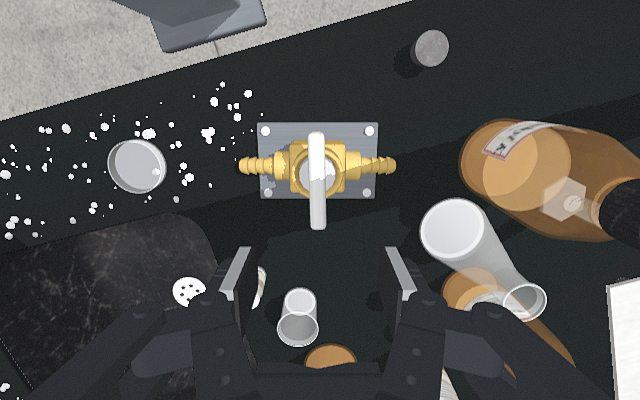

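Quick numeric check of bar against pipe, and bar height, before handing in.

Run:
```python
from h import *
import pickle
d=pickle.load(open('wrist7.pkl','rb'))
cv2.imwrite('pics/c7.png',cv2.resize(d['frame'][115:240,230:405],None,fx=4.5,fy=4.5,interpolation=cv2.INTER_CUBIC))
```

```text
(no output)
```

View pics/c7.png

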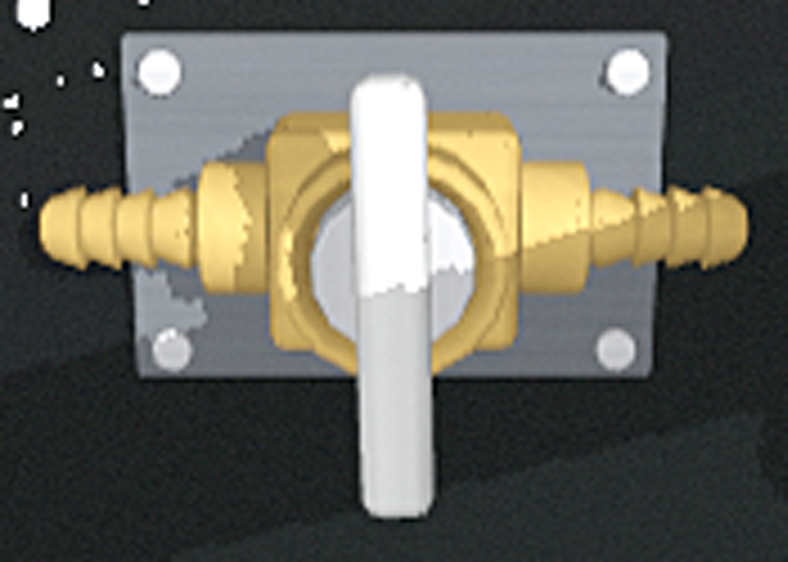

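Run:
```python
from h import *
import pickle
d=pickle.load(open('wrist7.pkl','rb'))
P=lambda u,v,z:onz(d,230+u/4.5,115+v/4.5,z)
an=lambda p,q:np.degrees(np.arctan2(q[1]-p[1],q[0]-p[0]))
a,b=P(388,80,.103),P(397,517,.103);print('bar',an(a,b),(a+b)/2,np.linalg.norm(a-b))
print('plate',an(P(122,34,.008),P(665,34,.008)),an(P(138,376,.008),P(651,376,.008)),'barbs',an(P(40,228,.026),P(748,228,.026)))
from bench import close_job
print(close_job())
```

```text
bar -13.731072098535964 [0.4913282  0.26793933 0.103     ] 0.08290963787063492
plate 75.1459085156376 75.16592658891291 barbs 75.15693280698157
the job is handed in; nothing more can be done
None
```

The T-handle is back on the valve, fully home over the spindle and turned clockwise to square across the pipe. I released it, backed the gripper off and handed the job in at about 13.5 s. `close_job` reports no verdict.

- **Fit:** I measured the spindle's tang in the wrist view at 16.5° in the world frame, about 31° from shut. I lined the handle up with that before lowering it. It slid straight over the flats without resistance, so the feel-and-turn search was not needed. It touched the well floor with about 3 N, with the underside at about 44.9 mm against the 45 mm expected.
- **Turn:** I turned it 31.3° clockwise in steps of up to 2°. The moment about the vertical read about 0.06 to 0.12 N m.
- **Final check:** The last wrist picture puts the crossbar at −13.7° and square across the pipe at −14.85°, so it is about 1° off, against the 8° allowed. The gripper's own reading before release was −14.85°. The bar's centre measured at (0.491, 0.268), about 1 mm from the valve axis. After release the handle sits in the well, nothing touches it, and the bystanders visible in the last pictures appear to stand where they were. I checked them by eye only, not by measuring.

No check failed. The estimates of where the handle sat in the grip, lengthways along its crossbar, differed by 1 to 2 mm, which is within the calibration error.

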